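# Put the cleaned centrifuge rotor back on its drying stand

### The arm

A 7-joint arm with a two-finger parallel gripper is mounted at the origin on the work surface. World frame = base frame: x ahead of the robot, y to its left, z up, the work surface at z = 0. Lengths are in mm, angles in rad, forces in N, time in s.
With the tool pointing down it reaches from about 400 to 875 mm from the base axis. Payload 4.4 kg.
Tool frame: the origin (TCP) lies at the very end of the fingers, on their centre line; the grasp point (between the pads) lies 19 mm behind it; y points along the fingers, z is the direction in which the jaws open and shut, and the axes are right-handed (so a half turn about y gives the same grasp; the last joint's range is limited). The gripper opens to 85 mm and grips with 20 to 120 N. Pads are 22 mm wide; open, the fingers measure 114 mm over their backs; the gripper's body (76 mm by 85 mm) begins 54 mm behind the grasp point. The pads swing forward as they close: fully open they stand 13 mm farther back than shut.
Start: joints at [1.18, 0.628, 0.038, 1.517, -0.027, 0.996, -0.02], TCP at [207.455, -616.02, 231.313] pointing down, gripper open.
Joint ranges: [-3.06, 3.06], [-0.37, 2.12], [-1.25, 1.32], [0.18, 2.47], [-1.1, 4.24], [0.23, 1.98], [-2.94, 2.94]. Speed limits (rad/s): [2.57, 2.57, 3.14, 3.14, 3.14, 3.14, 3.14].

### API

Orientations are given as [roll, pitch, yaw] about the fixed x, y, z axes, in that order (R = Rz(yaw) Ry(pitch) Rx(roll)).
In Python, from cell import ctrl, imaging, finish_job gives the robot as it stands.
- The arm moves only by the shell command python3 -m inch 'ROWS'. ROWS is JSON, one flat list of numbers, 7 for each row, row after row: the opening, from 0 (shut) to 1 (fully open), then the shift along the tool's x, y, z in cm, then the turn, a rotation vector about the tool's x, y, z in degrees. A call has 1 to 12 rows; each row is the pose to reach, as a shift and turn from the pose commanded when the call began, along the tool's axes at that moment; what a row does not reach only later rows make up. A row lasts 1/10 s, in which the tool goes at most 50 mm and 8.59 degrees, less where a joint would pass 70% of its speed; a pose out of reach is approached as far as the arm can. A call with a gripper value outside its range is refused whole. The fingers move at their own pace and stop on an object; the grip force is fixed at half the most. Time passes only in rows, so rows that repeat a pose let the fingers close. It gives the time, the measured TCP pose, the force and the opening at its end, in the units of the state.
- ctrl.read_state(): the state, without advancing time (a new reading comes with each control period).
- imaging.get_image(name): name is "scene" or "top" or "wrist"; returns a dict with "img" (400x640x3 uint8, red, green, blue), "fx", "fy", "cx", "cy" (pixels), "R" (3x3) and "t" (3): a world point X has camera coordinates R X + t. Camera axes: x right, y down, z forward; pixel columns grow to the right and rows downward; lengths in mm; the calibration is good to about 2 mm. A picture is of the moment at which its call begins. There is no depth.
- finish_job(): hands the job in, once; it reports no verdict.
The state is a dict: "clock": time; "qpos": joint angles; "qd": joint speeds; "tau": joint torques, N m; "eef_pos": TCP position; "tool_rot": TCP orientation; "force": force on the tool from outside, world axes, zero at the start; "torque": the same for the moment, N m; "width": finger opening in mm.
Only numpy, scipy, OpenCV 4.12 (cv2) and the standard library are available. Lean on these libraries where they do the work, as an engineer would, in place of code of your own. Each camera call takes 0.05 s, during which the arm holds its last target.

### The job

Put the cleaned centrifuge rotor away on its drying stand. First slip the tall spacer ring over the stand's spindle so that it lies flat on the base, then set the round rotor over the spindle, hub up, so that it rests level on the spacer. The thin flat ring and the four-armed rotor are not part of this stack.

Things in the scene. Friction and masses are not known exactly. Their poses are not given: they have to be found in the camera images.
- stand: Drying stand, fixed to the table: grey round base 130 mm in diameter, 20 mm thick, with an upright steel spindle at its centre, 18 mm in diameter, rising 65 mm above the base's top (to 85 mm above the table); its last 17 mm taper to a 6 mm tip. Origin at the centre of the base's underside, z up along the spindle.
- spacer: Tall spacer ring of white plastic, lying flat: a thick tube 56 mm in outer diameter, 35 mm tall, with a 32 mm bore right through (wall 12 mm); about 80 g. Grip it across its outside. Origin on its axis at the underside, z up. Not the other white ring, which is only 8 mm thick and 72 mm wide.
- rotor: Round aluminium rotor lying hub up: disc 110 mm in diameter, 22 mm thick, eight dark tube pockets in its top; central tubular hub, 44 mm outside, its top 55 mm above the underside (33 mm above the disc); 32 mm bore right through; 400 g. Grip it across the hub. Origin on its axis at the underside, z up. Not the four-armed cross rotor. On the seated spacer its underside is 55 mm above the table.

How it is judged:
By the outcome, as a careful person would: the job done as asked, in the order asked, and still so for the second after the job is handed in, with the robot touching nothing.
It also fails if it takes over 59 s, if anything falls off the work surface, if the arm or the gripper's body presses on something with over 40 N, if the wrist force passes 120 N, or if a joint passes its speed limit or range.

## Working session

There is one attempt and no reset: what is moved stays moved. The work goes in short steps, Python scripts to look and compute and a shell command to move; the robot and the scene stay as the last step left them, time stands still between calls to the robot, and variables do not carry over. Pictures are saved under pics/ and viewed, and the job is handed in when it is done.

```bash
ls; mkdir -p pics; python3 - <<'E'
from cell import ctrl, imaging
import cv2
s=ctrl.read_state(); print(s)
for n in ["scene","top","wrist"]:
    d=imaging.get_image(n); cv2.imwrite(f"pics/{n}0.png",d["img"][:,:,::-1])
    print(n,d["fx"],d["fy"],d["cx"],d["cy"],d["R"],d["t"])
E
```

```text
pics
{'clock': 0.0, 'qpos': array([ 1.18019279,  0.62933206,  0.03845258,  1.5184021 , -0.02700127,
        0.99631047, -0.01999763]), 'qd': array([-0.00017248, -0.00101737, -0.00056358, -0.00067875, -0.00132817,
        0.00023623,  0.00156791]), 'tau': array([ 4.06610679e-04, -5.63407516e+01,  1.22661520e+00, -1.93442219e+01,
        1.10868594e-02,  1.07406598e-02,  1.63056870e-05]), 'eef_pos': array([ 207.24421622, -615.39347931,  230.38751164]), 'tool_rot': array([-1.57272974e+00, -3.08256580e-05, -2.81679678e+00]), 'force': array([-0.59732166,  0.00379509,  0.10821791]), 'torque': array([-0.00440247, -0.00509751, -0.00615795]), 'width': 85.67105307292172}
scene 380.81275590695776 380.81275590695776 318.3250005415919 198.85217953427423 [[-0.48185995  0.87624555  0.0021733 ]
 [ 0.74989621  0.41365913 -0.51627686]
 [-0.4532843  -0.24714339 -0.85641899]] [ 256.96700634 -369.28779477  967.82358275]
top 435.90531748049574 435.90531748049574 319.0561404002885 196.75422900639006 [[-0.02286094 -0.99967808  0.01100542]
 [-0.98785978  0.02089599 -0.15393641]
 [ 0.15365689 -0.01439094 -0.98801946]] [ 10.35455688 527.67375593 825.44640946]
wrist 281.8454240914534 281.8454240914534 316.9335681219568 197.87244531978672 [[ 0.31902681 -0.94774275 -0.00236015]
 [-0.91101524 -0.30734835  0.27493312]
 [-0.26129126 -0.0855609  -0.96146046]] [-648.94721223  -35.58363068  379.68250011]
```

View pics/scene0.png

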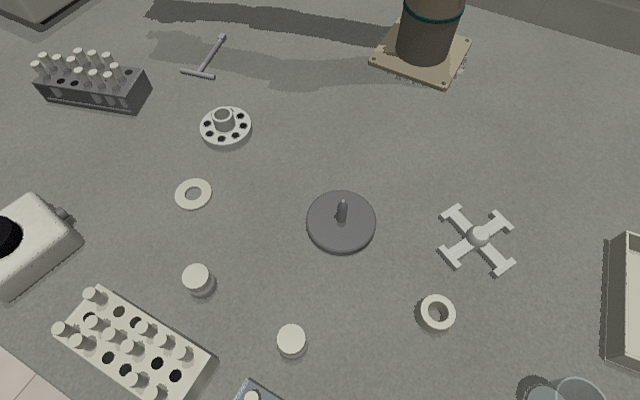

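View pics/top0.png

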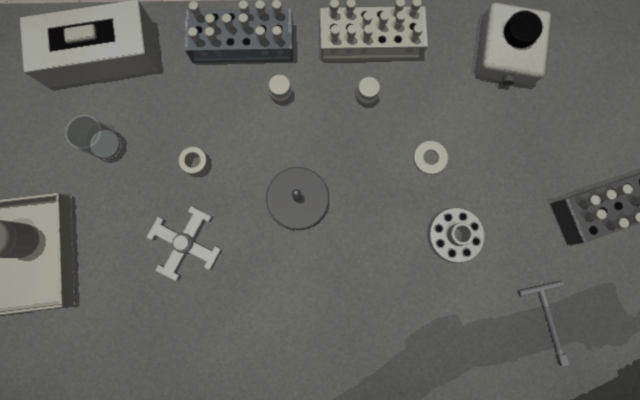

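View pics/wrist0.png

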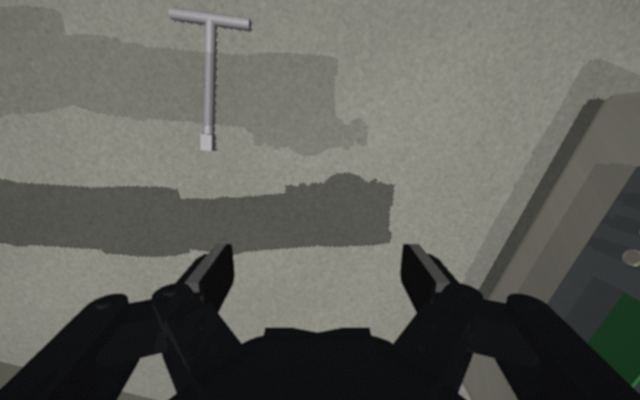

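The top view shows the stand at (298,198), the tall spacer at (192,160), the rotor at (457,235) and the thin ring at (431,157). In the scene view the stand is at (341,221), the spacer at (437,313) and the rotor at (226,127). Next I'll measure them.

```bash
cat > h.py <<'E'
import numpy as np, cv2
from cell import ctrl, imaging
def ray(d,uv,z):
    R=np.array(d["R"]);t=np.array(d["t"])
    uv=np.atleast_2d(uv).astype(float)
    c=np.c_[(uv[:,0]-d["cx"])/d["fx"],(uv[:,1]-d["cy"])/d["fy"],np.ones(len(uv))]
    o=-R.T@t; w=c@R
    return (o+w*((z-o[2])/w[:,2])[:,None])[:,:2]
def proj(d,X):
    c=np.atleast_2d(X)@np.array(d["R"]).T+d["t"]
    return np.c_[c[:,0]/c[:,2]*d["fx"]+d["cx"],c[:,1]/c[:,2]*d["fy"]+d["cy"]]
def circ(P):
    A=np.c_[2*P,np.ones(len(P))];b=(P**2).sum(1)
    s=np.linalg.lstsq(A,b,rcond=None)[0]; return s[:2],np.sqrt(s[2]+s[:2]@s[:2])
def rfit(P,it=6):
    Q=P
    for _ in range(it):
        c,r=circ(Q); e=np.abs(np.linalg.norm(P-c,axis=1)-r)
        Q=P[e<max(1.5,np.percentile(e,60))]
    return c,r,len(Q)
E
python3 - <<'E'
from h import *
S={}
rois={"top":{"stand":(255,155,90,85),"spacer":(165,135,55,50),"rotor":(420,195,75,75),"ring":(405,130,55,55)},
"scene":{"stand":(295,180,95,80),"spacer":(410,285,55,55),"rotor":(190,95,72,60)}}
for n in rois:
    d=imaging.get_image(n); g=cv2.cvtColor(d["img"],cv2.COLOR_RGB2GRAY)
    tiles=[]
    for o,(x,y,w,h) in rois[n].items():
        c=g[y:y+h,x:x+w]; big=cv2.resize(c,None,fx=4,fy=4,interpolation=cv2.INTER_CUBIC)
        cv2.imwrite(f"pics/{n}_{o}.png",big)
        thr=[cv2.threshold(big,0,255,cv2.THRESH_OTSU)[0]]
        m=(big>thr[0]).astype(np.uint8)
        if o=="stand": m=1-m
        cs,hi=cv2.findContours(m,cv2.RETR_CCOMP,cv2.CHAIN_APPROX_NONE)
        print(n,o,thr,int(g[y+2,x+2]))
        for k,q in enumerate(cs):
            a=cv2.contourArea(q)
            if a<300: continue
            uv=(q[:,0]+.5)/4-.5+[x,y]
            for z in {"stand":[20],"spacer":[35,0],"rotor":[22,55],"ring":[8]}[o]:
                P=ray(d,uv,z); c,r,nn=rfit(P)
                print("  hole" if hi[0,k,3]>=0 else "  outer",int(a/16),uv.mean(0).round(1),"z",z,c.round(1),round(float(r),1),nn,len(P))
E
cd pics; python3 -c "
import cv2,numpy as np
for n in ['top','scene']:
    L=[cv2.imread(f'{n}_{o}.png') for o in ['stand','spacer','rotor']]
    H=max(i.shape[0] for i in L)
    m=np.hstack([cv2.copyMakeBorder(i,0,H-i.shape[0],0,4,0) for i in L]); m=cv2.resize(m,None,fx=780/m.shape[1],fy=780/m.shape[1]); cv2.imwrite(f'm_{n}.png',m)
"
```

```text
top stand [86.0] 104
  outer 139 [297.7 196.1] z 20 [534.9  41.5] 14.4 98 163
  outer 328 [297.3 198.2] z 20 [528.7  41.9] 64.7 892 1417
top spacer [129.0] 100
  outer 551 [191.7 159.4] z 35 [610.6 254.2] 27.1 305 305
  outer 551 [191.7 159.4] z 0 [619.4 264.1] 28.2 305 305
  hole 202 [191.7 159.3] z 35 [610.6 254.3] 16.4 183 183
  hole 202 [191.7 159.3] z 0 [619.4 264.1] 17.1 183 183
top rotor [126.0] 97
  outer 2279 [457.1 234.7] z 22 [ 448.3 -277.2] 54.2 613 613
  outer 2279 [457.1 234.7] z 55 [ 446.2 -266.3] 52.2 613 613
  hole 67 [451.4 252.6] z 22 [ 412.1 -263.5] 9.3 108 108
  hole 67 [451.4 252.6] z 55 [ 411.5 -253.1] 8.9 108 108
  hole 70 [466.1 252. ] z 22 [ 412.9 -292.9] 9.5 106 106
  hole 70 [466.1 252. ] z 55 [ 412.2 -281.4] 9.1 106 106
  hole 65 [439.9 242.9] z 22 [ 432.  -241.6] 9.2 105 105
  hole 65 [439.9 242.9] z 55 [ 430.6 -232. ] 8.8 105 105
  hole 66 [475.6 240.9] z 22 [ 434.5 -313.8] 9.2 105 105
  hole 66 [475.6 240.9] z 55 [ 433.  -301.5] 8.9 105 105
  hole 224 [462.3 233.4] z 22 [ 450.1 -288.2] 17.0 192 192
  hole 224 [462.3 233.4] z 55 [ 448.  -276.9] 16.4 192
[... 1452 characters left out ...]
 481.1 -217.6] 9.0 94 95
  hole 48 [209.3 133.3] z 22 [ 483.1 -289.5] 9.5 94 94
  hole 48 [209.3 133.3] z 55 [ 502.2 -265.1] 9.0 94 94
  hole 48 [242.8 125.4] z 22 [ 430.7 -240.3] 9.7 91 92
  hole 48 [242.8 125.4] z 55 [ 452.7 -218.4] 9.2 92 92
  hole 47 [206.6 123.3] z 22 [ 463.2 -311.4] 9.7 95 97
  hole 47 [206.6 123.3] z 55 [ 483.4 -285.8] 9.2 95 97
  hole 47 [239.7 115.7] z 22 [ 410.6 -262. ] 9.8 92 93
  hole 47 [239.7 115.7] z 55 [ 433.6 -239. ] 9.3 92 93
  hole 146 [221.6 113.7] z 22 [ 425.3 -300.2] 17.3 160 160
  hole 146 [221.6 113.7] z 55 [ 447.5 -275.2] 16.3 160 160
  hole 259 [225.1 121.5] z 22 [ 443.3 -279.5] 26.3 196 327
  hole 259 [225.1 121.5] z 55 [ 464.5 -255.6] 24.9 196 327
```

```bash
python3 - <<'E'
from h import *
rows=[]
for n,(x,y,w,h) in {"top":(255,155,90,85),"scene":(295,180,95,80)}.items():
    d=imaging.get_image(n); g=cv2.cvtColor(d["img"],cv2.COLOR_RGB2GRAY)
    big=cv2.resize(g[y:y+h,x:x+w],None,fx=4,fy=4,interpolation=cv2.INTER_CUBIC)
    # radial edge on the rim: walk predicted circle (seed centre), strongest darker->lighter step
    c=np.array([529.,43.]); gb=cv2.GaussianBlur(g,(0,0),1).astype(np.float32)
    for it in range(4):
        P=[]
        for a in np.arange(0,2*np.pi,.05):
            rr=np.arange(56,75,.5)
            X=np.c_[c[0]+rr*np.cos(a),c[1]+rr*np.sin(a),np.full(len(rr),20.)]
            uv=proj(d,X).astype(np.float32)
            v=cv2.remap(gb,uv[:,:1],uv[:,1:],cv2.INTER_LINEAR)[:,0]
            k=np.argmax(np.gradient(v)); P.append(X[k,:2])
        P=np.array(P);c,r,nn=rfit(P)
    print(n,"stand",c.round(1),round(float(r),1),nn,len(P))
    print(" tip pred px for centre",proj(d,[*c,85]).round(1),"base",proj(d,[*c,20]).round(1))
    p=proj(d,[*c,85])[0]
    cv2.circle(big,tuple(int(i) for i in ((p-[x,y]+.5)*4)),4,255,1)
    rows.append(cv2.resize(big,(380,340)))
cv2.imwrite("pics/stand.png",np.hstack(rows))
print(ctrl.read_state()["clock"])
E
```

```text
top stand [529.5  42.5] 66.2 123 126
 tip pred px for centre [[296.1 192.7]] base [[297.4 197.9]]
scene stand [534.2  46.9] 67.5 90 126
 tip pred px for centre [[342.6 202.9]] base [[340.6 220.9]]
0.35
```

View pics/stand.png

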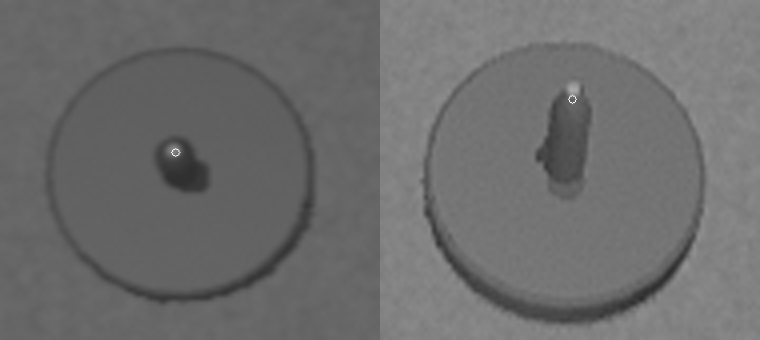

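The crops show the rim clearly. The tip highlight is at about (296.5,191.5) in top and (342.7,201) in scene, and in scene the rim's side wall biases the fit. I'll use the tip as well.

```bash
python3 - <<'E'
from h import *
for n,uv in {"top":(296.4,191.5),"scene":(342.7,201)}.items():
    d=imaging.get_image(n); print(n,ray(d,uv,85).round(1))
s=ctrl.read_state(); from scipy.spatial.transform import Rotation as R
print(R.from_euler("xyz",s["tool_rot"]).as_matrix().round(3))
E
```

```text
top [[531.8  41.9]]
scene [[530.8  45.4]]
[[-0.948 -0.     0.319]
 [-0.319  0.    -0.948]
 [-0.    -1.    -0.   ]]
```

```bash
python3 -m inch '[1,-33,0,-35,0,0,0, 1,-33,0,-35,0,0,0, 1,-33,0,-35,0,0,0, 1,-33,0,-35,0,0,0, 1,-33,0,-35,0,0,0, 1,-33,0,-35,0,0,0, 1,-33,0,-35,0,0,0, 1,-33,0,-35,0,0,0, 1,-33,0,-35,0,0,0, 1,-33,0,-35,0,0,0, 1,-33,0,-35,0,0,0, 1,-33,0,-35,0,0,0]'
cat >> h.py <<'E'
from scipy.spatial.transform import Rotation as Rot
def togo(x,y,z):
    s=ctrl.read_state(); M=Rot.from_euler("xyz",s["tool_rot"])
    p=s["eef_pos"]; d=np.array([x,y,z])-p
    # turn that makes tool y exactly world -z
    yd=M.as_matrix()[:,1]; w=np.cross(yd,[0,0,-1])
    print("t",round(s["clock"],2),"pos",p.round(1),"w",round(s["width"],1),"F",s["force"].round(1),"q",s["qpos"].round(2))
    print("shift cm",(M.inv().apply(d)/10).round(2),"tilt-fix deg",np.degrees(M.inv().apply(w)).round(2))
E
python3 -c "
from h import *
togo(610.2,255.2,150)"
```

```text
clock: 1.65
eef_pos: [408.7, -178.8, 231.5]
tool_rot: [-1.57, 0.0, -2.815]
force: [-0.4, 0.0, -0.1]
width: 85.7
t 1.65 pos [ 408.7 -178.8  231.5] w 85.7 F [-0.4  0.  -0.1] q [ 0.36  0.34 -0.01  2.06  0.01  0.74 -0.9 ]
shift cm [-33.01   8.13 -34.65] tilt-fix deg [-0.03  0.   -0.  ]
```

```bash
python3 -m inch '[1,-33,5,-34.65,0,0,0, 1,-33,5,-34.65,0,0,0, 1,-33,5,-34.65,0,0,0, 1,-33,5,-34.65,0,0,0, 1,-33,5,-34.65,0,0,0, 1,-33,5,-34.65,0,0,0, 1,-33,5,-34.65,0,0,0, 1,-33,5,-34.65,0,0,0, 1,-33,5,-34.65,0,0,0, 1,-33,5,-34.65,0,0,0, 1,-33,5,-34.65,0,0,0, 1,-33,5,-34.65,0,0,0]'
python3 -c "
from h import *
togo(610.2,255.2,150)
d=imaging.get_image('wrist');cv2.imwrite('pics/w1.png',d['img'][:,:,::-1])
print(proj(d,[[610.2,255.2,35],[610.2,255.2,0]]))
togo(610.2,255.2,120)"
```

```text
clock: 2.85
eef_pos: [611.2, 252.6, 180.5]
tool_rot: [-1.569, -0.001, -2.818]
force: [-0.0, -0.4, -0.3]
width: 85.3
t 2.85 pos [611.2 252.6 180.5] w 85.3 F [-0.  -0.4 -0.3] q [-0.42  0.7  -0.03  1.53  0.03  0.91 -1.7 ]
shift cm [ 0.01  3.05 -0.29] tilt-fix deg [-0.1   0.    0.08]
[[314.08058586 186.51098188]
 [314.34064938 179.41550346]]
t 2.9 pos [611.2 251.5 180.9] w 85.3 F [ 0.3 -0.5  0.6] q [-0.42  0.7  -0.03  1.53  0.03  0.91 -1.7 ]
shift cm [-0.03  6.09 -0.39] tilt-fix deg [-0.12 -0.    0.07]
```

View pics/w1.png

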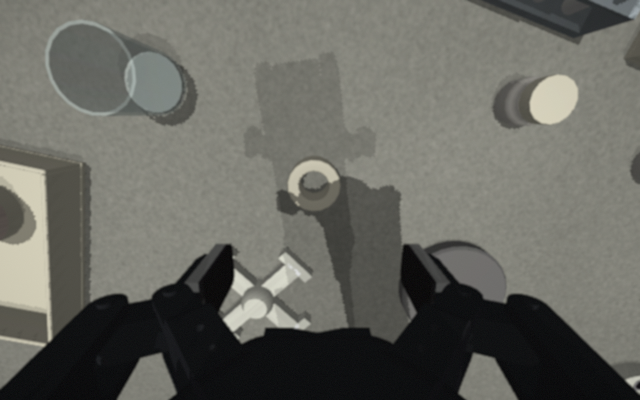

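The spacer sits at (314,185), within 2 px of the prediction. Its flanks are clear for the fingers.

```bash
python3 -m inch '[1,0,4,-0.3,0,0,0, 1,0,8,-0.3,0,0,0, 1,0,12,-0.3,0,0,0, 1,0,14,-0.3,0,0,0, 1,0,15.5,-0.3,0,0,0, 1,0,16.5,-0.3,0,0,0, 1,0,17.1,-0.3,0,0,0, 1,0,17.1,-0.3,0,0,0]'
python3 -c "
from h import *
togo(610.2,255.2,9)"
```

```text
clock: 3.7
eef_pos: [610.0, 257.1, 10.5]
tool_rot: [-1.571, 0.0, -2.817]
force: [0.3, 0.2, -0.2]
width: 85.3
t 3.7 pos [610.  257.1  10.5] w 85.3 F [ 0.3  0.2 -0.2] q [-0.43  0.92 -0.03  1.62  0.04  0.6  -1.72]
shift cm [0.04 0.15 0.18] tilt-fix deg [-0.01  0.   -0.01]
```

Next I'll close on it with a half-opening value first, then fully.

```bash
python3 -m inch '[0.3,0,0.1,0,0,0,0, 0.3,0,0.1,0,0,0,0, 0.3,0,0.1,0,0,0,0, 0.3,0,0.1,0,0,0,0, 0.3,0,0.1,0,0,0,0, 0.3,0,0.1,0,0,0,0, 0.3,0,0.1,0,0,0,0, 0.3,0,0.1,0,0,0,0]'
python3 -c "
from h import *
togo(610.2,255.2,120)"
```

```text
clock: 4.5
eef_pos: [610.7, 257.9, 10.6]
tool_rot: [-1.571, 0.002, -2.817]
force: [-0.7, -0.3, 5.9]
width: 53.3
t 4.5 pos [610.7 257.9  10.6] w 53.3 F [-0.7 -0.3  5.9] q [-0.43  0.92 -0.03  1.62  0.04  0.6  -1.72]
shift cm [  0.11 -10.94   0.24] tilt-fix deg [ 0.01  0.   -0.13]
```

```bash
python3 -m inch '[0.3,0,-1,0,0,0,0, 0.3,0,-3,0,0,0,0, 0.3,0,-6,0,0,0,0, 0.3,0,-9,0,0,0,0, 0.3,0,-12,0,0,0,0, 0.3,0,-13,0,0,0,0, 0.3,0,-13,0,0,0,0]'
python3 -c "
from h import *
d=imaging.get_image('wrist');cv2.imwrite('pics/w2.png',d['img'][:,:,::-1])
d=imaging.get_image('scene');cv2.imwrite('pics/s2.png',cv2.resize(d['img'][230:370,360:560,::-1],None,fx=3,fy=3))
togo(531,43.6,140)"
```

```text
clock: 5.2
eef_pos: [610.6, 258.0, 141.1]
tool_rot: [-1.571, 0.003, -2.817]
force: [0.5, 0.0, -0.9]
width: 53.5
t 5.3 pos [608.8 257.1 138.2] w 53.6 F [-0.1  0.7 -1.8] q [-0.42  0.75 -0.03  1.57  0.03  0.83 -1.71]
shift cm [14.19 -0.14 17.75] tilt-fix deg [-0.01  0.    0.12]
```

View pics/w2.png

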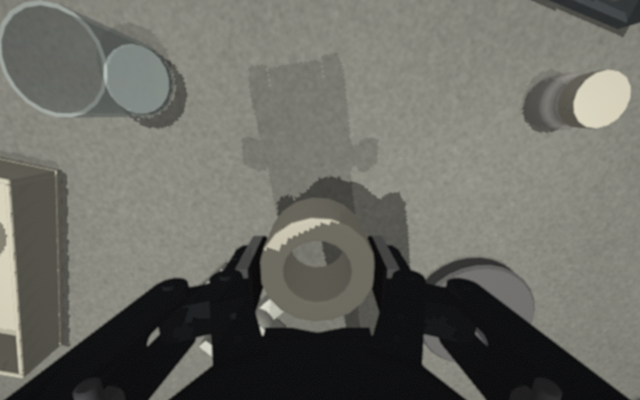

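View pics/s2.png

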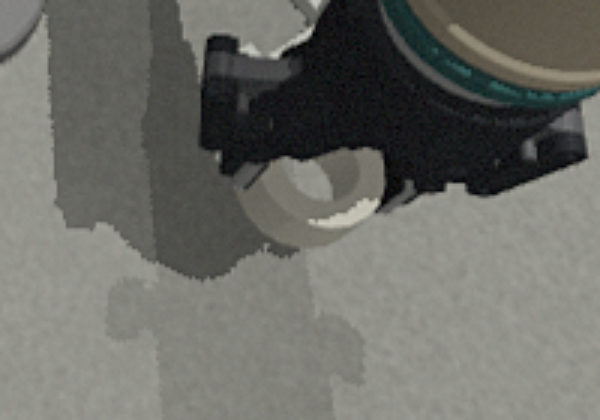

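```bash
python3 - <<'E'
from h import *
d=imaging.get_image('wrist'); im=cv2.resize(d['img'][:,:,::-1],None,fx=1,fy=1).copy()
s=ctrl.read_state(); p=s['eef_pos']; print(p, ray(d,(317,270),p[2]+24.5))
c=ray(d,(317,270),p[2]+24.5)[0]
a=np.linspace(0,2*np.pi,60)
for z,r,col in [(24.5,28,(0,0,255)),(24.5,16,(0,0,255)),(-10.5,28,(0,255,0)),(-10.5,16,(0,255,0))]:
    q=proj(d,np.c_[c[0]+r*np.cos(a),c[1]+r*np.sin(a),np.full(60,p[2]+z)])
    cv2.polylines(im,[q.round().astype(int)],True,col,1)
cv2.imwrite('pics/w3.png',cv2.resize(im[150:360,200:440],None,fx=2.8,fy=2.8))
E
```

```text
[608.53917187 256.97794808 137.59000637] [[609.42982317 257.25204063]]
```

View pics/w3.png

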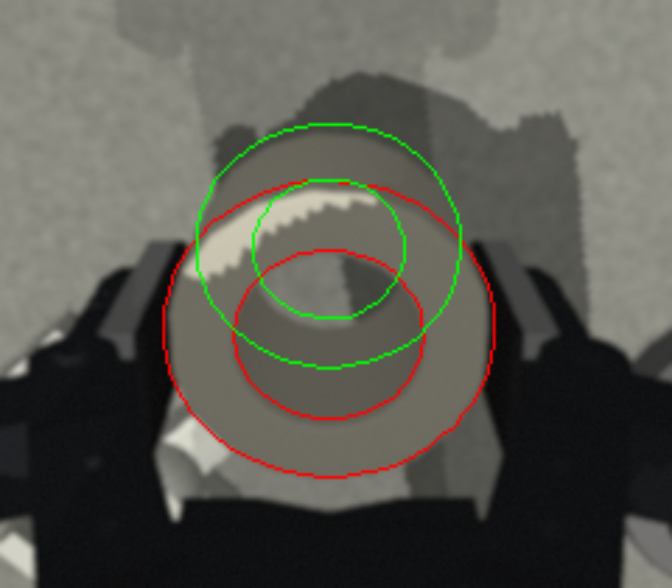

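The spacer is held level and centred on the TCP, with the drawn circles matching it. Next I'll carry it over the spindle.

```bash
python3 -m inch '[0.3,2.4,0,3,0,0,0, 0.3,4.8,0,6,0,0,0, 0.3,7.2,0,9,0,0,0, 0.3,9.6,0,12,0,0,0, 0.3,12,0,15,0,0,0, 0.3,13.6,0,17,0,0,0, 0.3,14.2,0,17.8,0,0,0, 0.3,14.2,0,17.8,0,0,0, 0.3,14.2,0,17.8,0,0,0]'
python3 - <<'E'
from h import *
p=[]
for i in range(4):
    d=imaging.get_image('wrist'); p.append(ctrl.read_state()['eef_pos'])
print(np.mean(p,0).round(1),np.std(p,0).round(1)); togo(531,43.6,120)
im=d['img'][:,:,::-1].copy()
q=proj(d,[[531,43.6,85],[531,43.6,20]]);print(q)
for u in q: cv2.circle(im,tuple(int(i) for i in u.round()),3,(0,0,255),1)
cv2.imwrite('pics/w4.png',im)
E
```

```text
clock: 6.25
eef_pos: [532.4, 45.3, 138.9]
tool_rot: [-1.572, 0.0, -2.815]
force: [-0.6, 0.5, -0.8]
width: 53.8
[532.5  45.5 139.1] [0.1 0.2 0.1]
t 6.45 pos [532.3  45.2 139.2] w 53.1 F [-0.4  0.5 -0.8] q [-0.1   0.59 -0.06  1.93  0.05  0.62 -1.43]
shift cm [0.18 1.92 0.11] tilt-fix deg [ 0.03  0.   -0.03]
[[318.79908428 218.33828531]
 [318.47019104 195.13348789]]
```

View pics/w4.png

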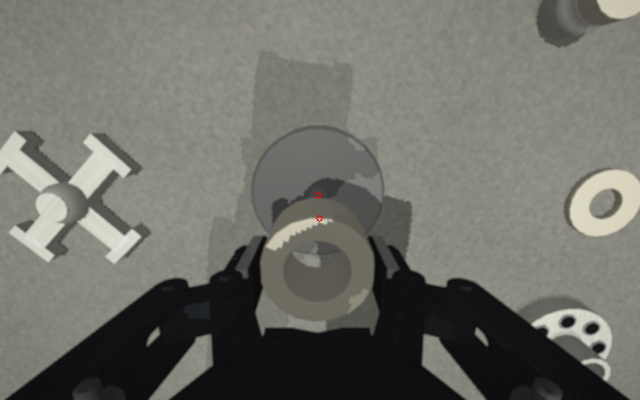

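```bash
python3 - <<'E'
from h import *
d=imaging.get_image('wrist')
g=cv2.GaussianBlur(cv2.cvtColor(d["img"],cv2.COLOR_RGB2GRAY),(0,0),1).astype(np.float32)
c=np.array([531,43.6])
u=np.array([.948,.319]);
for it in range(4):
    P=[]
    for a in np.arange(-1.4,1.4,.04)+np.arctan2(u[1],u[0]):
        rr=np.arange(57,74,.5); X=np.c_[c[0]+rr*np.cos(a),c[1]+rr*np.sin(a),np.full(len(rr),20.)]
        uv=proj(d,X).astype(np.float32); v=cv2.remap(g,uv[:,:1],uv[:,1:],cv2.INTER_LINEAR)[:,0]
        P.append(X[np.argmax(np.gradient(v)),:2])
    c,r,n=rfit(np.array(P)); print(c.round(1),round(float(r),1),n,len(P))
# spacer axis, same camera
print("spacer top", ray(d,(317,270),139.1+24.5))
E
```

```text
[532.1  45.1] 63.9 70 70
[532.1  45.1] 63.9 70 70
[532.1  45.1] 63.8 70 70
[532.1  45.1] 63.9 70 70
spacer top [[533.19463978  45.39297267]]
```

The wrist view puts the stand at (532.1,45.1) and the spacer at (533.2,45.4), so they are within about 1 mm. I'll lower it.

```bash
python3 -m inch '[0.3,0.1,2,0,0,0,0, 0.3,0.1,4,0,0,0,0, 0.3,0.1,5.5,0,0,0,0, 0.3,0.1,7,0,0,0,0, 0.3,0.1,8.5,0,0,0,0, 0.3,0.1,9.5,0,0,0,0, 0.3,0.1,10.2,0,0,0,0, 0.3,0.1,10.5,0,0,0,0, 0.3,0.1,10.5,0,0,0,0]'
python3 -c "
from h import *
togo(531,44,30)"
```

```text
clock: 7.4
eef_pos: [531.0, 43.3, 34.2]
tool_rot: [-1.571, -0.0, -2.817]
force: [-0.3, -1.1, -0.6]
width: 53.0
t 7.4 pos [531.   43.3  34.2] w 53.0 F [-0.3 -1.1 -0.6] q [-0.11  0.77 -0.04  1.99  0.07  0.39 -1.45]
shift cm [-0.02  0.42 -0.07] tilt-fix deg [0.   0.   0.01]
```

```bash
python3 -m inch '[0.3,0,0.15,0,0,0,0, 0.3,0,0.25,0,0,0,0, 0.3,0,0.35,0,0,0,0, 0.3,0,0.4,0,0,0,0, 0.3,0,0.4,0,0,0,0]'
```

```text
clock: 7.9
eef_pos: [531.2, 43.2, 30.6]
tool_rot: [-1.571, 0.0, -2.817]
force: [-0.3, -0.1, 2.2]
width: 53.7
```

Contact with the base, with Fz rising. I'll release in steps.

```bash
python3 -m inch '[0.65,0,0,0,0,0,0, 0.7,0,0,0,0,0,0, 0.8,0,0,0,0,0,0, 1,0,0,0,0,0,0, 1,0,0,0,0,0,0, 1,0,0,0,0,0,0, 1,0,0,0,0,0,0]' && python3 -m inch '[1,0,-2,0,0,0,0, 1,0,-5,0,0,0,0, 1,0,-9,0,0,0,0, 1,0,-13,0,0,0,0, 1,0,-16,0,0,0,0, 1,0,-17,0,0,0,0, 1,0,-17,0,0,0,0]'
python3 - <<'E'
from h import *
L=[]
for n,(x,y,w,h) in {"top":(245,145,110,100),"scene":(285,150,110,100),"wrist":(230,130,180,164)}.items():
    d=imaging.get_image(n); L.append(cv2.resize(d['img'][y:y+h,x:x+w,::-1],(260,236),interpolation=cv2.INTER_CUBIC))
cv2.imwrite('pics/p5.png',np.hstack(L))
togo(447.8,-276.2,205)
E
```

```text
clock: 8.6
eef_pos: [531.0, 43.2, 30.3]
tool_rot: [-1.571, 0.0, -2.817]
force: [0.5, 0.2, 0.9]
width: 85.6
clock: 9.3
eef_pos: [531.8, 43.3, 201.6]
tool_rot: [-1.57, 0.003, -2.817]
force: [0.7, -0.2, -0.2]
width: 85.8
t 9.45 pos [529.9  43.  198.8] w 85.2 F [-0.3  0.2 -0.1] q [-0.09  0.5  -0.06  1.88  0.05  0.76 -1.42]
shift cm [17.97 -0.59 27.63] tilt-fix deg [0.03 0.   0.17]
```

View pics/p5.png

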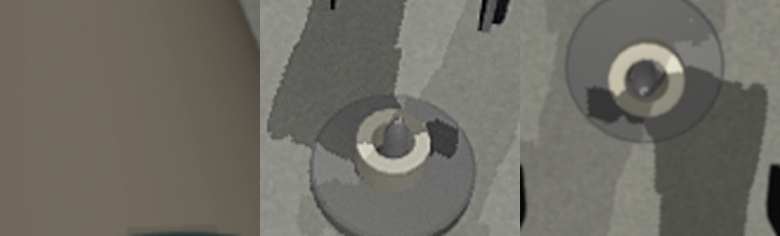

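The spacer lies flat around the spindle and roughly concentric in the scene and wrist views (the arm blocks the top view). On to the rotor.

```bash
python3 -m inch '[1,18,3,27.6,0,0,0, 1,18,3,27.6,0,0,0, 1,18,3,27.6,0,0,0, 1,18,3,27.6,0,0,0, 1,18,3,27.6,0,0,0, 1,18,3,27.6,0,0,0, 1,18,3,27.6,0,0,0, 1,18,3,27.6,0,0,0, 1,18,3,27.6,0,0,0]'
python3 - <<'E'
from h import *
for i in range(3): d=imaging.get_image('wrist')
togo(447.8,-276.2,28)
im=d['img'][:,:,::-1].copy(); print(proj(d,[[447.8,-276.2,55],[447.8,-276.2,22]]))
cv2.imwrite('pics/w6.png',im)
E
```

```text
clock: 10.35
eef_pos: [447.3, -275.7, 168.7]
tool_rot: [-1.574, -0.002, -2.819]
force: [0.5, 0.7, 0.5]
width: 85.3
t 10.5 pos [ 448.9 -273.9  169.7] w 85.6 F [0.3 0.9 0.1] q [ 0.55  0.54 -0.07  1.92  0.06  0.68 -0.81]
shift cm [ 0.17 14.17  0.21] tilt-fix deg [0.1  0.   0.02]
[[319.14984266 195.74806264]
 [319.00508139 187.39293831]]
```

View pics/w6.png

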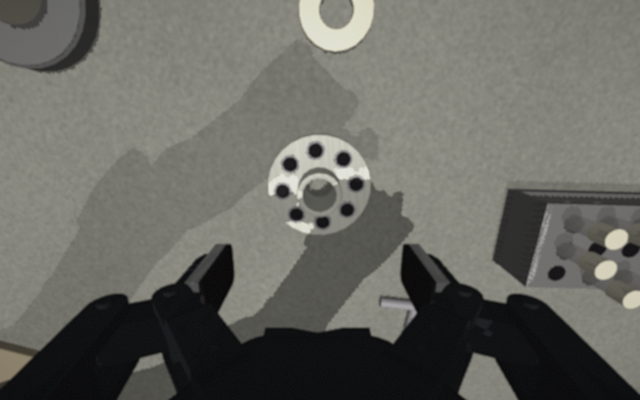

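The hub bore is at (319,194), within 2 px of the prediction, and the flanks are clear. I'll descend over the hub.

```bash
python3 -m inch '[1,0.1,4,0.15,0,0,0, 1,0.1,8,0.15,0,0,0, 1,0.1,10.5,0.15,0,0,0, 1,0.1,12,0.15,0,0,0, 1,0.1,13.2,0.15,0,0,0, 1,0.1,13.9,0.15,0,0,0, 1,0.1,13.9,0.15,0,0,0, 1,0.1,13.9,0.15,0,0,0]'
python3 -c "
from h import *
togo(447.8,-276.2,30)"
```

```text
clock: 11.3
eef_pos: [448.6, -277.6, 31.9]
tool_rot: [-1.57, 0.001, -2.816]
force: [-0.2, -1.0, 0.1]
width: 85.7
t 11.3 pos [ 448.6 -277.6   31.9] w 85.7 F [-0.2 -1.   0.1] q [ 0.53  0.77 -0.05  2.    0.09  0.37 -0.83]
shift cm [ 0.03  0.19 -0.15] tilt-fix deg [-0.04  0.   -0.04]
```

```bash
python3 -m inch '[0.2,0,0.1,0,0,0,0, 0.2,0,0.1,0,0,0,0, 0.2,0,0.1,0,0,0,0, 0.2,0,0.1,0,0,0,0, 0.2,0,0.1,0,0,0,0, 0.2,0,0.1,0,0,0,0, 0.2,0,0.1,0,0,0,0, 0.2,0,0.1,0,0,0,0, 0.2,0,0.1,0,0,0,0]'
python3 -c "
from h import *
togo(447.8,-276.2,30)"
```

```text
clock: 12.2
eef_pos: [448.0, -277.2, 31.2]
tool_rot: [-1.571, 0.0, -2.816]
force: [-0.6, 1.3, 7.1]
width: 41.7
t 12.2 pos [ 448.  -277.2   31.2] w 41.7 F [-0.6  1.3  7.1] q [ 0.53  0.77 -0.05  2.    0.09  0.37 -0.83]
shift cm [-0.02  0.12 -0.1 ] tilt-fix deg [ 0.01  0.   -0.01]
```

```bash
python3 -m inch '[0.2,0,-0.7,0,0,0,0, 0.2,0,-2,0,0,0,0, 0.2,0,-4,0,0,0,0, 0.2,0,-6.5,0,0,0,0, 0.2,0,-9,0,0,0,0, 0.2,0,-11,0,0,0,0, 0.2,0,-12,0,0,0,0, 0.2,0,-12,0,0,0,0]'
python3 - <<'E'
from h import *
d=imaging.get_image('scene'); cv2.imwrite('pics/s7.png',cv2.resize(d['img'][50:200,120:340,::-1],None,fx=3,fy=3))
d=imaging.get_image('wrist'); im=d['img'][:,:,::-1].copy()
p=ctrl.read_state()['eef_pos']; a=np.linspace(0,2*np.pi,60)
for z,r,col in [(-31+55,16,(0,0,255)),(-31+55,22,(0,0,255)),(-31+22,55,(0,255,0))]:
    q=proj(d,np.c_[p[0]+r*np.cos(a),p[1]+r*np.sin(a),np.full(60,p[2]+z)])
    cv2.polylines(im,[q.round().astype(int)],True,col,1)
cv2.imwrite('pics/w7.png',cv2.resize(im[130:370,180:460],None,fx=2.4,fy=2.4))
togo(531.6,44.3,152)
E
```

```text
clock: 13.0
eef_pos: [448.7, -278.1, 151.8]
tool_rot: [-1.568, 0.002, -2.817]
force: [-0.9, 0.6, -4.8]
width: 41.8
t 13.1 pos [ 447.5 -277.4  149.9] w 41.9 F [-0.7 -0.8 -4.6] q [ 0.55  0.57 -0.07  1.94  0.07  0.64 -0.81]
shift cm [-18.23  -0.2  -27.8 ] tilt-fix deg [0.04 0.   0.04]
```

View pics/w7.png

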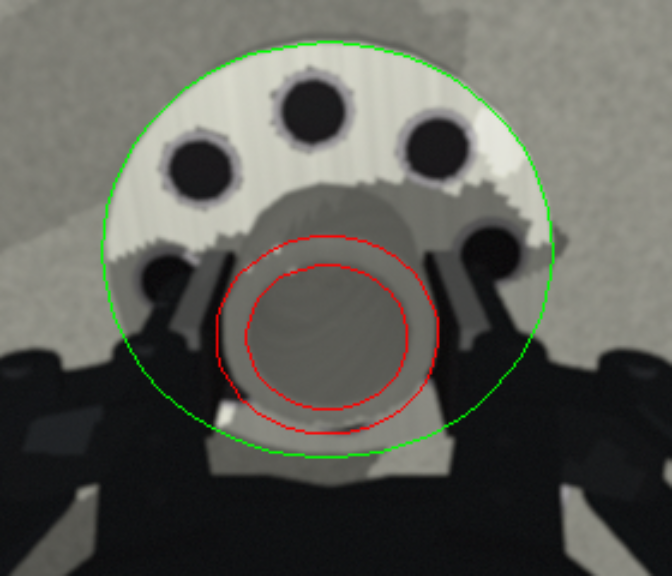

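View pics/s7.png

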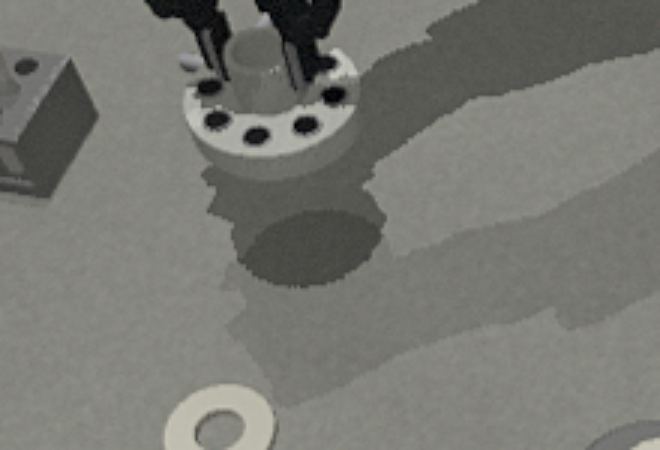

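The rotor is level and centred, and the disc and hub outlines match to within 1–2 mm. I'll carry it over the stand, underside at about 120 mm.

```bash
python3 -m inch '[0.2,-0.9,0,-1.4,0,0,0, 0.2,-2.7,0,-4.2,0,0,0, 0.2,-4.9,0,-7.5,0,0,0, 0.2,-7.2,0,-11,0,0,0, 0.2,-9.5,0,-14.5,0,0,0, 0.2,-11.8,0,-18,0,0,0, 0.2,-14,0,-21.4,0,0,0, 0.2,-16,0,-24.4,0,0,0, 0.2,-17.4,0,-26.5,0,0,0, 0.2,-18.1,0,-27.6,0,0,0, 0.2,-18.1,0,-27.7,0,0,0, 0.2,-18.1,0,-27.7,0,0,0]'
python3 - <<'E'
from h import *
for i in range(3): d=imaging.get_image('wrist')
im=d['img'][:,:,::-1].copy()
p=ctrl.read_state()['eef_pos']; a=np.linspace(0,2*np.pi,60)
for z,r,col in [(-31+55,16,(0,0,255)),(-31+55,22,(0,0,255)),(-31+22,55,(0,255,0)),(-31,16,(255,0,0))]:
    q=proj(d,np.c_[p[0]+r*np.cos(a),p[1]+r*np.sin(a),np.full(60,p[2]+z)])
    cv2.polylines(im,[q.round().astype(int)],True,col,1)
for z,r in [(85,3),(20,65)]:
    q=proj(d,np.c_[531.6+r*np.cos(a),44.3+r*np.sin(a),np.full(60,z)]); cv2.polylines(im,[q.round().astype(int)],True,(0,255,255),1)
cv2.imwrite('pics/w8.png',cv2.resize(im[90:370,160:480],None,fx=2.1,fy=2.1))
togo(531.6,44.3,87)
d=imaging.get_image('scene'); cv2.imwrite('pics/s8.png',cv2.resize(d['img'][100:280,260:440,::-1],None,fx=3,fy=3))
E
```

```text
clock: 14.3
eef_pos: [530.2, 41.1, 149.6]
tool_rot: [-1.57, -0.003, -2.818]
force: [0.0, -0.6, -4.0]
width: 42.1
t 14.45 pos [530.7  40.4 150.2] w 41.9 F [ 0.6  0.4 -3.7] q [-0.11  0.57 -0.03  1.93  0.02  0.64 -1.4 ]
shift cm [-0.22  6.31 -0.35] tilt-fix deg [-0.05 -0.    0.07]
```

View pics/w8.png

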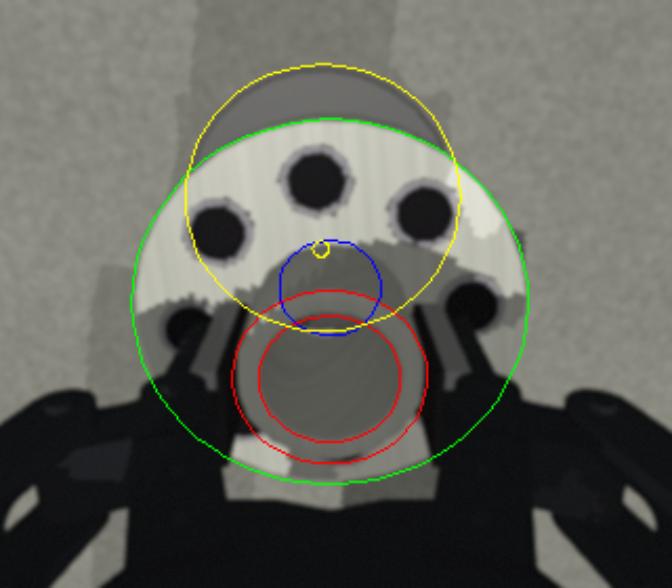

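View pics/s8.png

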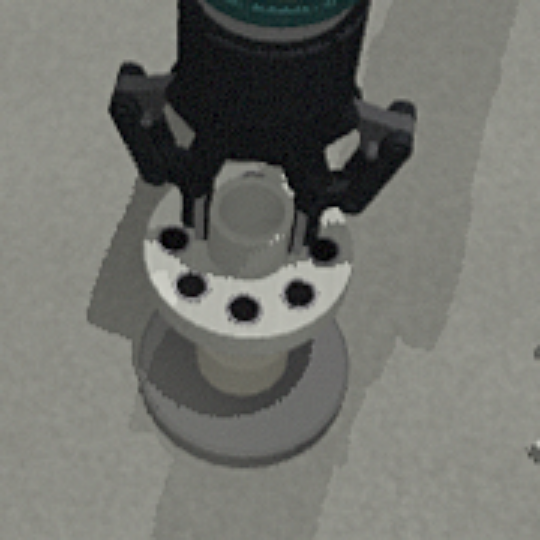

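The visible rim matches the predicted stand position. I'll correct by about 4 mm, then lower.

```bash
python3 -m inch '[0.2,-0.2,0,-0.35,0,0,0, 0.2,-0.2,0,-0.35,0,0,0, 0.2,-0.2,1.5,-0.35,0,0,0, 0.2,-0.2,3,-0.35,0,0,0, 0.2,-0.2,4,-0.35,0,0,0, 0.2,-0.2,5,-0.35,0,0,0, 0.2,-0.2,5.6,-0.35,0,0,0, 0.2,-0.2,5.9,-0.35,0,0,0, 0.2,-0.2,5.9,-0.35,0,0,0]'
python3 -c "
from h import *
togo(531.6,44.3,86)"
```

```text
clock: 15.4
eef_pos: [531.9, 46.7, 91.1]
tool_rot: [-1.571, -0.0, -2.817]
force: [-0.7, 0.1, -4.3]
width: 42.1
t 15.4 pos [531.9  46.7  91.1] w 42.1 F [-0.7  0.1 -4.3] q [-0.12  0.67 -0.02  1.96  0.03  0.51 -1.41]
shift cm [0.1  0.51 0.22] tilt-fix deg [0.   0.   0.02]
```

```bash
python3 -m inch '[0.2,0,0.1,0.2,0,0,0, 0.2,0,0.2,0.2,0,0,0, 0.2,0,0.3,0.2,0,0,0, 0.2,0,0.4,0.2,0,0,0, 0.2,0,0.45,0.2,0,0,0, 0.2,0,0.45,0.2,0,0,0]'
```

```text
clock: 16.0
eef_pos: [532.5, 44.8, 86.8]
tool_rot: [-1.571, -0.0, -2.817]
force: [0.6, -0.1, -4.9]
width: 41.7
```

```bash
python3 -m inch '[0.2,0,0.05,0,0,0,0, 0.2,0,0.1,0,0,0,0, 0.2,0,0.1,0,0,0,0]'; python3 -m inch '[0.2,0,0.05,0,0,0,0, 0.2,0,0.1,0,0,0,0, 0.2,0,0.1,0,0,0,0]'
```

```text
clock: 16.3
eef_pos: [532.7, 44.8, 86.2]
tool_rot: [-1.571, 0.0, -2.817]
force: [-1.2, 0.2, 1.5]
width: 41.9
clock: 16.6
eef_pos: [532.8, 44.8, 86.2]
tool_rot: [-1.571, 0.001, -2.817]
force: [-3.5, -1.0, 11.5]
width: 42.0
```

Seated: Fz rose to +11 N at exactly the expected height. I'll ease off and release.

```bash
python3 -m inch '[0.2,0,-0.1,0,0,0,0, 0.55,0,-0.1,0,0,0,0, 0.6,0,-0.1,0,0,0,0, 0.7,0,-0.1,0,0,0,0, 0.85,0,-0.1,0,0,0,0, 1,0,-0.1,0,0,0,0, 1,0,-0.1,0,0,0,0, 1,0,-0.1,0,0,0,0]' && python3 -m inch '[1,0,-1,0,0,0,0, 1,0,-3,0,0,0,0, 1,0,-6,0,0,0,0, 1,0,-10,0,0,0,0, 1,0,-13,0,0,0,0, 1,0,-13,0,0,0,0]' && python3 -m inch '[1,4,-2,4,0,0,0, 1,8,-2,8,0,0,0, 1,11,-2,11,0,0,0, 1,14,-2,14,0,0,0, 1,17,-2,17,0,0,0, 1,19,-2,19,0,0,0, 1,20,-2,20,0,0,0, 1,20,-2,20,0,0,0]'
python3 - <<'E'
from h import *
L=[]
for n,(x,y,w,h) in {"top":(235,135,130,120),"scene":(275,140,130,120)}.items():
    d=imaging.get_image(n); im=d['img'][:,:,::-1].copy()
    print(n,proj(d,[[531.5,44,110],[531.5,44,77],[531.5,44,20]]).round(1).tolist())
    L.append(cv2.resize(im[y:y+h,x:x+w],(390,360),interpolation=cv2.INTER_CUBIC))
cv2.imwrite('pics/p9.png',np.hstack(L)); print(ctrl.read_state()['clock'])
E
```

```text
clock: 17.4
eef_pos: [532.6, 44.8, 85.8]
tool_rot: [-1.571, 0.0, -2.817]
force: [0.1, 0.0, -0.2]
width: 85.5
clock: 18.0
eef_pos: [535.6, 45.1, 220.8]
tool_rot: [-1.569, 0.009, -2.817]
force: [0.4, -0.1, 0.8]
width: 85.3
clock: 18.8
eef_pos: [405.3, -210.6, 235.7]
tool_rot: [-1.571, -0.001, -2.822]
force: [0.4, -0.4, 0.2]
width: 85.3
top [[294.7, 189.4], [295.5, 192.4], [296.7, 197.0]]
scene [[342.6, 193.2], [341.5, 203.4], [339.8, 219.1]]
18.9
```

View pics/p9.png

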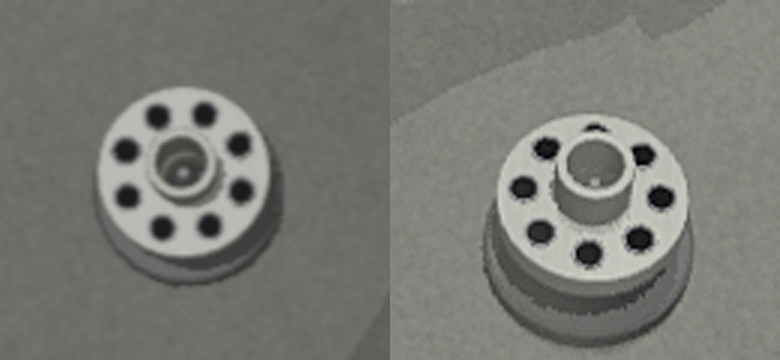

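The rotor sits on the stand with the spindle tip visible in its bore. I'll do a quick numeric check of height and level.

```bash
python3 - <<'E'
from h import *
for n,(x,y,w,h) in {"top":(255,155,85,75),"scene":(425-150+30,170,85,75)}.items():
    d=imaging.get_image(n); g=cv2.cvtColor(d["img"],cv2.COLOR_RGB2GRAY)
    big=cv2.resize(g[y:y+h,x:x+w],None,fx=4,fy=4,interpolation=cv2.INTER_CUBIC)
    m=(big>cv2.threshold(big,0,255,cv2.THRESH_OTSU)[0]).astype(np.uint8)
    cs,hi=cv2.findContours(m,cv2.RETR_CCOMP,cv2.CHAIN_APPROX_NONE)
    hol=[]
    for k,q in enumerate(cs):
        A=cv2.contourArea(q)/16
        if A<30: continue
        uv=(q[:,0]+.5)/4-.5+[x,y]
        if hi[0,k,3]<0: c,r,_=rfit(ray(d,uv,77)); print(n,"disc z77",c.round(1),round(float(r),1))
        elif A<110: hol.append(circ(ray(d,uv,77))[0])
        elif A<400: c,r,_=rfit(ray(d,uv,110)); print(n,"bore z110?",c.round(1),round(float(r),1))
    hol=np.array(hol)
    if len(hol)>3: c,r=circ(hol); print(n,"pockets",len(hol),c.round(1),round(float(r),1),"radii",np.linalg.norm(hol-c,axis=1).round(1))
print(ctrl.read_state()['clock'])
E
```

```text
top disc z77 [533.5  43.7] 54.2
top bore z110? [525.8  38.8] 21.3
top bore z110? [533.1  43.7] 16.5
top pockets 8 [533.1  43.3] 38.9 radii [38.8 38.7 39.  38.9 38.9 39.1 38.7 38.7]
scene disc z77 [532.4  45.4] 54.5
scene bore z110? [549.1  51.4] 22.1
scene bore z110? [532.9  45.6] 16.3
scene pockets 7 [531.7  45. ] 39.3 radii [39.5 39.3 39.4 38.9 39.1 39.6 39.2]
19.0
```

Disc and bore centres agree in both views at the seated heights (77 and 110 mm), so the rotor is level and fully seated. Handing in.

```bash
python3 -c "
from cell import finish_job
print(finish_job())"
```

```text
the job is handed in; nothing more can be done
None
```

I put the tall spacer over the spindle first, then set the round rotor on it hub up, and handed the job in at about 19 s. The gripper was open and clear of everything, about 290 mm away from the stand. I didn't touch the thin ring or the four-armed rotor.

- **Spacer:** after release it lay flat on the base around the spindle in the scene and wrist views. The arm blocked the top view at that moment.
- **Rotor:** it took load at the expected height, with a vertical force of about 11 N. In both the top and scene views, the disc top (77 mm) and hub top (110 mm) share a centre to within about 1 mm. That fits a level rotor with its underside at 55 mm.
- **Disagreements:** the two views place the rotor centre about 2 mm apart, which is within the calibration error. The gripper width read 2–3 mm under the known diameters in both grasps. None of the final checks failed.

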